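# Tip the dowels out of the caddy at 45 degrees

## Robot

A 6-joint arm with a two-finger parallel gripper is mounted at the origin on the work surface. World frame = base frame: x ahead of the robot, y to its left, z up, the work surface at z = 0. Lengths are in m, angles in rad, forces in N, time in s.
With the tool pointing down it reaches from about 0.35 to 0.975 m from the base axis. Payload 4.9 kg.
Tool frame: the origin (TCP) lies between the finger pads; the fingertips stand 19 mm ahead of it and the grasp point (between the pads) is the TCP; z points along the fingers, y is the line along which they close (so a half turn about z gives the same grasp; the last joint's range is limited). The gripper opens to 85 mm and grips with 20 to 120 N. Pads are 22 mm wide; open, the fingers measure 114 mm over their backs; the gripper's body (76 mm by 85 mm) begins 54 mm behind the grasp point. The pads swing forward as they close: fully open they stand 13 mm farther back than shut.
Start: joints at [1.18, 0.053, 1.613, -0, 1.476, -0.119], TCP at [0.168, 0.602, 0.25] pointing down, gripper open.
Joint ranges: [-3.01, 3.01], [-1.01, 2.22], [0.06, 2.58], [-1.02, 4.17], [0.09, 2.62], [-3.14, 3.14]. Speed limits (rad/s): [2.57, 2.57, 3.14, 3.14, 3.14, 3.14].

## Interface

Orientations are given as a rotation vector (axis times angle).
In Python, from station import ctrl gives the robot as it stands. The module is installed in compiled form; this text tells all that it offers.
- The arm moves only by the tool servo_tool, never from a script. Its argument "increments" is a list that holds one entry, the list of rows, each a list of 5 numbers: the finger opening in cm, from 0 to 8.54, then the shift along the tool's x, y, z in cm, then the turn about the tool's z in degrees. A call has 1 to 5 rows; each row is the pose to reach, as a shift and turn from the pose commanded when the call began, along the tool's axes at that moment; what a row does not reach only later rows make up. A row lasts 1/10 s, in which the tool goes at most 50 mm and 8.59 degrees, less where a joint would pass 70% of its speed; a pose out of reach is approached as far as the arm can. A call with a gripper value outside its range is refused whole. The fingers move at their own pace and stop on an object; "newtons" is the grip in N (left out, the last holds). Time passes only in rows, so rows that repeat a pose let the fingers close. It gives the time, the measured TCP pose, the force, the opening and the grip force at its end, in the units of the state.
- ctrl.get_obs(): the state, without advancing time (a new reading comes with each control period).
- ctrl.get_image(name): name is "scene" or "top" or "wrist"; returns a dict with "img" (384x512x3 uint8, red, green, blue), "fx", "fy", "cx", "cy" (pixels), "rvec" (rotation vector, rad) and "tvec" (3), from world to camera coordinates, as OpenCV has them; the wrist camera has in their place "mount" (4x4, takes a point from camera to tool coordinates, whose origin is the TCP and whose axes are the flange's). Camera axes: x right, y down, z forward; pixel columns grow to the right and rows downward; lengths in m; the calibration is good to about 2 mm. A picture is of the moment at which its call begins: read the wrist's pose just before it. There is no depth.
- ctrl.finish_job(): hands the job in; it is judged then, once.
The state is a dict: "t": time; "q": joint angles; "dq": joint speeds; "effort": joint torques, N m; "tool_pos": TCP position; "tool_rot": TCP orientation; "contact_force": force on the tool from outside, world axes, zero at the start; "wrist_torque": the same for the moment, N m; "opening": finger opening in m; "grip_force": force on a finger pad.
Only numpy, scipy, OpenCV 4.12 (cv2) and the standard library are available. Lean on these libraries where they do the work, as an engineer would, in place of code of your own. Each camera call takes 0.05 s, during which the arm holds its last target. There are 200 camera calls.

## Task

Lift the red caddy level by its handle, carry it with its three dowels to the blue tray, and with its spout over the tray tip it to about 45 degrees (never steeper than 60); hold that angle for a second, so that all three dowels roll into the tray. Bring the caddy back level while it is still in the air and set it down gently, not dropped, centred on the green mat and lined up with the mat's long side, either way round. Leave the glue bottle, tin, board offcut and dividers where they are.

Things in the scene. Friction and masses are not known exactly. Their poses are not given: they have to be found in the camera images.
- caddy: open red sheet-metal caddy, 150 mm long (x), 90 mm wide (y), side and rear walls 60 mm high, 5 mm thick; 0.22 to 0.42 kg empty; origin at the centre of its underside, z up, standing on the bench at the start. A dark wooden handle plate (see caddy_grip) runs lengthwise 95 to 125 mm above its underside; its rear post reaches back to x = -87 mm. The +x end is the open spout
- caddy_grip (a point): grasp point in the handle plate, at x = -20, y = 0, z = 110 mm in the caddy's frame, about over the loaded caddy's centre of mass; same axes. The plate is flat and upright, 14 mm thick (y), z 95 to 125 mm, from x = -87 to +35 mm in the caddy's frame, free to be grasped across its thickness at any pitch
- caddy_spout (a point): middle of the floor's edge at the open spout, at x = 75, y = 0, z = 31 mm in the caddy's frame; same axes. The caddy's bottom edge lies 31 mm beneath it. The aluminium floor rises 10 degrees towards the spout: dowels stay in while level and roll out over this edge once the spout end is tipped down by clearly more than 10 degrees
- dowel0: pale beech dowel, a plain cylinder 24 mm in diameter and 74 mm long, 25 g; origin at its centre, its length along its y axis. At the start it lies crosswise on the caddy's sloping floor (dowel0 against the rear wall, then dowel1, dowel2 towards the spout)
- dowel1: like dowel0
- dowel2: like dowel0
- tray: open blue parts tray, fixed to the bench, 190 mm (x) by 140 mm (y) outside, 45 mm high, walls and floor 5 mm; origin at the centre of its underside, z up
- mat: green bench mat, fixed, 200 mm (x) by 130 mm (y), 5 mm thick; origin at the centre of its underside, long side along x
- glue: bystander: yellow glue bottle with orange cap, standing, 58 mm in diameter, 165 mm tall; origin at the centre of its underside
- tin: bystander: tin with paper label, standing, 66 mm in diameter, 95 mm tall; origin at the centre of its underside
- offcut: bystander: light board offcut lying flat, 60 mm (x) by 140 mm (y) by 30 mm high; origin at the centre of its underside
- dividers: bystander: steel dividers lying flat, legs 175 mm long along its +x from a 32 mm wide, 22 mm high pivot boss at the origin (underside), spread 68 mm at the points
Not all that is in view belongs to the job. What is shaped like the dowel2 but purple is not meant.

How it is judged:
On the way, in this order (a step that is already met when the one before it is completed fails the run):
1. the caddy is lifted level, its underside at least 30 mm above the bench, with all three dowels in it (height (world z) of caddy above 0.03 m and angle between caddy's own z axis and vertical below 0.2 rad and distance between each of dowel0, dowel1, dowel2 and caddy_grip below 0.115 m), for 0.2 s.
2. the caddy is held tipped at 45 degrees, give or take 10, with its spout over the tray, for half a second (angle between caddy's own z axis and vertical between 0.611 and 0.96 rad and x of caddy_spout in the frame of tray between -0.095 and 0.095 m and y of caddy_spout in the frame of tray between -0.07 and 0.07 m), for 0.5 s.
3. with all three dowels in the tray the caddy is level again (within 11 degrees), still at least 30 mm above the bench (x of dowel0 in the frame of tray between -0.086 and 0.086 m and y of dowel0 in the frame of tray between -0.061 and 0.061 m and z of each of dowel0, dowel1, dowel2 in the frame of tray below 0.045 m and x of dowel1 in the frame of tray between -0.086 and 0.086 m and y of dowel1 in the frame of tray between -0.061 and 0.061 m and x of dowel2 in the frame of tray between -0.086 and 0.086 m and y of dowel2 in the frame of tray between -0.061 and 0.061 m and angle between caddy's own z axis and vertical below 0.2 rad and height (world z) of caddy above 0.03 m), for 0.1 s.
At the end, for the whole second after the job is handed in: All three dowels lie at rest in the tray (centres inside its walls and below its rim); the caddy stands released and at rest, flat on the mat (tilt under 3 degrees), its centre within 22 mm of the mat's centre and its length within 10 degrees of the mat's long side, either way round (x of dowel0 in the frame of tray between -0.086 and 0.086 m and y of dowel0 in the frame of tray between -0.061 and 0.061 m and z of each of dowel0, dowel1, dowel2 in the frame of tray below 0.045 m and x of dowel1 in the frame of tray between -0.086 and 0.086 m and y of dowel1 in the frame of tray between -0.061 and 0.061 m and x of dowel2 in the frame of tray between -0.086 and 0.086 m and y of dowel2 in the frame of tray between -0.061 and 0.061 m and horizontal distance between caddy and mat below 0.022 m and angle between the x axis of caddy and the x axis of mat, either way round below 0.18 rad and angle between caddy's own z axis and vertical below 0.05 rad and height (world z) of caddy below 0.012 m and linear speed of caddy below 0.02 m/s and linear speed of each of dowel0, dowel1, dowel2 below 0.05 m/s); the robot touches nothing.
It fails at once if the caddy is tipped steeper than 65 degrees (angle between caddy's own z axis and vertical above 1.135 rad).
It fails at once if the caddy is dropped: it moves faster than 0.5 m/s within 40 mm of the bench (height (world z) of caddy below 0.04 m and linear speed of caddy above 0.5 m/s).
It fails at once if a bystander (glue bottle, tin, offcut, dividers) is moved more than 15 mm (distance of any of glue, tin, offcut, dividers from where it was at the start of the episode above 0.015 m).
It fails at once if the glue bottle or the tin is tipped (angle between any of glue, tin's own z axis and vertical above 0.25 rad).
It also fails if it takes over 64 s, if anything falls off the work surface, if the arm or the gripper's body presses on something with over 40 N, if the wrist force passes 120 N, or if a joint passes its speed limit or range.

## Working session

There is one attempt and no reset: what is moved stays moved. The work goes in short steps, Python scripts to look and compute and a tool call to move; the robot and the scene stay as the last step left them, time stands still between calls to the robot, and variables do not carry over. Pictures are saved under pics/ and viewed, at most 11 in all, crops included, and the job is handed in when it is done.

Besides the shell and the picture viewer there is one more tool, called by a JSON object that holds its "api" and its "payload". servo_tool: Moves the arm, as the interface text tells. Its arguments: {"type":"object","properties":{"increments":{"type":"array"},"newtons":{"type":"number"}},"required":["increments"]}

```bash
mkdir -p pics
cat > h.py <<'E'
import numpy as np,cv2
from station import ctrl
def cam(n):
    d=ctrl.get_image(n); return d
def ray(d,uv,z):
    R=cv2.Rodrigues(np.array(d['rvec'],float))[0]; t=np.array(d['tvec'],float).ravel()
    C=-R.T@t; uv=np.atleast_2d(uv).astype(float)
    v=np.c_[(uv[:,0]-d['cx'])/d['fx'],(uv[:,1]-d['cy'])/d['fy'],np.ones(len(uv))]@R
    return C+v*((z-C[2])/v[:,2])[:,None]
def save(d,n): cv2.imwrite(f'pics/{n}.png',d['img'][:,:,::-1])
E
python3 - <<'E'
from h import *
import pickle
a=cam('top');b=cam('scene');pickle.dump((a,b),open('i.pkl','wb'))
for d in(a,b):
    R=cv2.Rodrigues(np.array(d['rvec'],float))[0];print(-R.T@np.ravel(d['tvec']),d['fx'])
save(a,'top0');save(b,'scene0');o=ctrl.get_obs();print(o['tool_rot'],o['opening'],o['t'])
E
```

```text
[ 0.45751717 -0.01057143  1.1134729 ] 438.55078444894815
[ 0.89757182 -0.60535415  1.0448639 ] 483.4785101880658
[-4.25656463e-01 -3.11212359e+00  2.93657641e-03] 0.08566049651473485 0.1
```

View pics/top0.png

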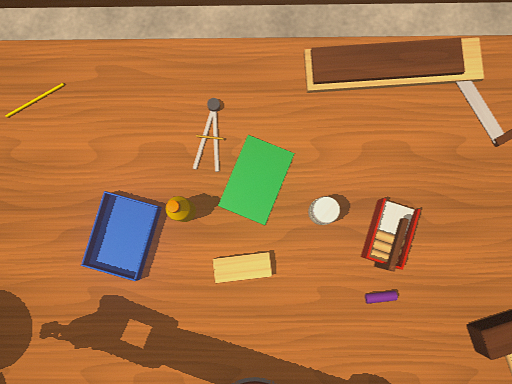

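View pics/scene0.png

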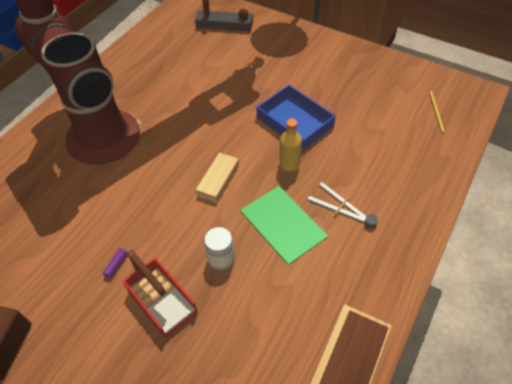

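Top view: the caddy is at about (391,235) with its spout up and to the right, and the tray is at (122,236). The mat is at (257,180), glue (178,208), tin (325,210), offcut (243,267) and dividers (214,104). The dowel decoy is purple at (381,296); the three beech dowels are inside the caddy at (384,245), which fits the description.

Run:
```python
from h import *
import pickle
a,b=pickle.load(open('i.pkl','rb'))
hsv=cv2.cvtColor(a['img'],cv2.COLOR_RGB2HSV)
def big(m):
    c=max(cv2.findContours(m.astype(np.uint8),cv2.RETR_EXTERNAL,cv2.CHAIN_APPROX_NONE)[0],key=cv2.contourArea);return c
def rep(n,m,z):
    c=big(m);p=ray(a,c[:,0,:],z)[:,:2];r=cv2.minAreaRect((p*1000).astype(np.float32));print(n,np.round(r[0]),np.round(r[1]),round(r[2],1),np.round(cv2.boxPoints(r)).tolist())
H,S,V=[hsv[:,:,i].astype(int) for i in range(3)]
rep('tray',(H>100)&(H<125)&(S>120),.045)
rep('mat',(H>50)&(H<80)&(S>120),.005)
red=((H<5)|(H>173))&(S>150);red[:,:340]=0;red[:180]=0;red[285:]=0;red[:,430:]=0
k=np.ones((15,15),np.uint8);rc=cv2.morphologyEx(red.astype(np.uint8),cv2.MORPH_CLOSE,k)
rep('caddy',rc,.06)
# bystanders at rough pixels
for n,uv,z in [('glue cap',(174,206),.165),('tin',(325,210),.095),('offc',(243,267),.03)]:print(n,ray(a,uv,z))
cr=a['img'][185:310,345:445];cv2.imwrite('pics/crop.png',cv2.resize(cr[:,:,::-1],None,fx=6,fy=4.8*1,interpolation=cv2.INTER_CUBIC))
```

```text
tray [464. 327.] [139. 188.] 74.2 [[354.0, 286.0], [536.0, 235.0], [573.0, 368.0], [392.0, 419.0]]
mat [606.  -6.] [130. 198.] 67.4 [[489.0, -27.0], [672.0, -104.0], [722.0, 16.0], [539.0, 92.0]]
caddy [ 468. -326.] [102. 150.] 72.0 [[381.0, -351.0], [524.0, -397.0], [555.0, -300.0], [412.0, -254.0]]
glue cap [[0.52608955 0.1720003  0.165     ]]
tin [[ 0.52043708 -0.16590515  0.095     ]]
offc [[0.38581358 0.0267191  0.03      ]]
```

View pics/crop.png

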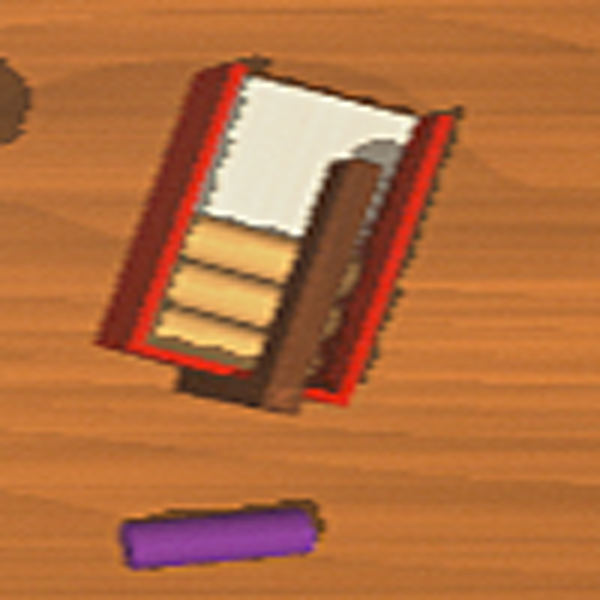

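The crop confirms it: three beech dowels lie crosswise in the caddy, with the purple decoy outside it. The handle is cantilevered from the rear post. The rim corners are at crop (232,65), (130,345), (455,115) and (348,403), and the handle top runs (357,165) to (285,408).

Run:
```python
from h import *
import pickle
a,b=pickle.load(open('i.pkl','rb'))
f=lambda x,y:(x/6+345,y/4.8+185)
P=ray(a,[f(232,65),f(130,345),f(455,115),f(348,403)],.06);print(np.round(P*1e3),P.mean(0))
for i in(0,2):
    v=P[i]-P[i+1];print(np.degrees(np.arctan2(v[1],v[0])),np.linalg.norm(v))
h=ray(a,[f(357,165),f(285,408)],.125);v=h[0]-h[1];print(h,np.linalg.norm(v),np.degrees(np.arctan2(v[1],v[0])))
R=cv2.Rodrigues(np.array(ctrl.get_obs()['tool_rot']))[0];print(R.round(3))
t=np.array([P.mean(0)[0],P.mean(0)[1],.2])+.035*np.array([-.96,.28,0]);print(t,R.T@(t-ctrl.get_obs()['tool_pos'])*100)
```

```text
[[ 550. -312.   60.]
 [ 411. -268.   60.]
 [ 524. -400.   60.]
 [ 383. -352.   60.]] [ 0.46683683 -0.33291947  0.06      ]
-17.860347118299295 0.14560398515815473
-18.60391960104762 0.14945435861782894
[[ 0.49687559 -0.33847782  0.125     ]
 [ 0.3849454  -0.30783704  0.125     ]] 0.11604837593415845 -15.309592066857181
[[-0.963  0.269 -0.001]
 [ 0.269  0.963 -0.002]
 [ 0.    -0.002 -1.   ]]
[ 0.43323683 -0.32311947  0.2       ] [-50.41939646 -81.92717864   5.0629906 ]
```

{"api": "servo_tool", "payload": {"increments": [[[8.5,-4,-3,0,0],[8.5,-8,-6,0,0],[8.5,-12,-9,0,0],[8.5,-16,-12,0,0],[8.5,-20,-15,0,0]]]}}

```text
t: 0.6
tool_pos: [0.3207, 0.402, 0.2498]
tool_rot: [-0.425, -3.113, 0.001]
contact_force: [0.4, 0.8, 0.9]
opening: 0.0848
grip_force: 0.0
```

{"api": "servo_tool", "payload": {"increments": [[[8.5,-4,-3,0,0],[8.5,-8,-6,0,0],[8.5,-12,-9,0,0],[8.5,-16,-12,0,0],[8.5,-20,-15,0,0]]]}}

```text
t: 1.1
tool_pos: [0.4732, 0.2038, 0.25]
tool_rot: [-0.426, -3.112, -0.0]
contact_force: [0.0, 0.9, 0.3]
opening: 0.0849
grip_force: 0.0
```

{"api": "servo_tool", "payload": {"increments": [[[8.5,-2,-4,0,0],[8.5,-4,-8,0,0],[8.5,-6,-12,0,0],[8.5,-8,-16,0,0],[8.5,-9,-20,0,0]]]}}

```text
t: 1.6
tool_pos: [0.5057, -0.0132, 0.2499]
tool_rot: [-0.426, -3.112, 0.0]
contact_force: [-0.4, 0.1, 0.3]
opening: 0.0852
grip_force: 0.0
```

{"api": "servo_tool", "payload": {"increments": [[[8.5,0,-4,0,0],[8.5,0,-8,0,0],[8.5,0,-12,0,0],[8.5,0,-16,0,0],[8.5,0,-20,0,0]]]}}

```text
t: 2.1
tool_pos: [0.4509, -0.2051, 0.2499]
tool_rot: [-0.426, -3.112, -0.0]
contact_force: [0.6, 0.0, 0.2]
opening: 0.0852
grip_force: 0.0
```

{"api": "servo_tool", "payload": {"increments": [[[8.5,0,-4,0,0],[8.5,0,-8,0,0],[8.5,-1,-12,0,2],[8.5,-1,-12,0,2],[8.5,-1,-12,0,2]]]}}

```text
t: 2.6
tool_pos: [0.4288, -0.3223, 0.2496]
tool_rot: [-0.482, -3.103, -0.002]
contact_force: [-0.2, 0.8, -0.2]
opening: 0.085
grip_force: 0.0
```

Run:
```python
from h import *
o=ctrl.get_obs();w=cam('wrist');import pickle;pickle.dump((o,w),open('w.pkl','wb'))
save(w,'w1');print(o['t'],o['tool_pos'],cv2.Rodrigues(o['tool_rot'])[0].round(3));print(w['mount'],w['fx'])
```

```text
2.6 [ 0.42882418 -0.32234246  0.24958671] [[-0.953  0.303 -0.001]
 [ 0.303  0.953  0.002]
 [ 0.001  0.001 -1.   ]]
[[ 8.79072699e-04 -9.52575580e-01 -3.04300823e-01  7.92383103e-02]
 [ 9.99999390e-01  1.04085957e-03 -3.69454289e-04  4.65725022e-04]
 [ 6.68667557e-04 -3.04300313e-01  9.52575914e-01 -1.23947010e-01]
 [ 0.00000000e+00  0.00000000e+00  0.00000000e+00  1.00000000e+00]] 327.93346419099487
```

View pics/w1.png

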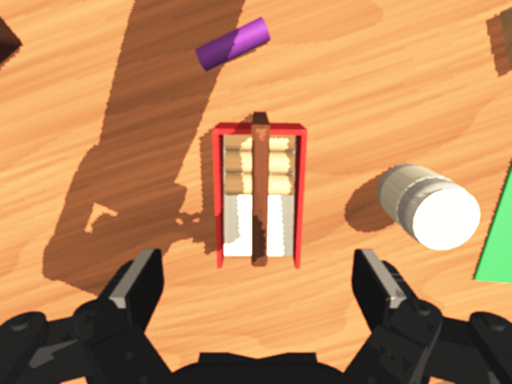

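Wrist view: the handle's top edge runs from (260,118) at the rear to (260,265) at the front, upright in the picture, so yaw is aligned. Rear rim corners are at (213,126) and (306,126).

```bash
cat >> h.py <<'E'
def wray(o,w,uv,z):
    T=np.eye(4);T[:3,:3]=cv2.Rodrigues(np.array(o['tool_rot']))[0];T[:3,3]=o['tool_pos'];M=T@np.array(w['mount'])
    uv=np.atleast_2d(uv).astype(float);v=np.c_[(uv[:,0]-w['cx'])/w['fx'],(uv[:,1]-w['cy'])/w['fy'],np.ones(len(uv))]@M[:3,:3].T
    return M[:3,3]+v*((z-M[2,3])/v[:,2])[:,None]
E
python3 - <<'E'
from h import *
import pickle
o,w=pickle.load(open('w.pkl','rb'));R=cv2.Rodrigues(o['tool_rot'])[0]
f=lambda uv,z:print(((wray(o,w,uv,z)-o['tool_pos'])@R*100).round(2))
f([(260,118),(260,265)],.125);f([(213,126),(306,126),(219,268),(299,268)],.06)
E
```

```text
[[ 5.49  0.24 12.47]
 [-6.92  0.28 12.45]]
[[  4.1   -4.16  18.96]
 [  4.11   4.64  18.97]
 [-11.18  -4.12  18.94]
 [-11.17   4.58  18.95]]
```

{"api": "servo_tool", "payload": {"increments": [[[8.5,0,0.2,3,0],[8.5,0,0.2,6,0],[8.5,0,0.2,9,0],[8.5,0,0.2,12,0],[8.5,0,0.2,13.7,0]]]}}

```text
t: 3.15
tool_pos: [0.4291, -0.3173, 0.1103]
tool_rot: [-0.476, -3.102, -0.004]
contact_force: [-0.1, -0.3, 0.5]
opening: 0.0854
grip_force: 0.0
```

{"api": "servo_tool", "payload": {"increments": [[[4,0,0,0,0],[2.5,0,0,0,0],[1,0,0,0,0],[0,0,0,0,0],[0,0,0,0,0]]], "newtons": 110}}

```text
t: 3.65
tool_pos: [0.4306, -0.3207, 0.1149]
tool_rot: [0.48, 3.103, -0.002]
contact_force: [-4.3, 2.4, 0.7]
opening: 0.0126
grip_force: 84.3
```

{"api": "servo_tool", "payload": {"increments": [[[0,0,0,0,0],[0,0,0,0,0],[0,0,0,0,0],[0,0,0,0,0]]]}}

```text
t: 4.05
tool_pos: [0.4306, -0.321, 0.115]
tool_rot: [0.48, 3.103, -0.002]
contact_force: [-0.0, 0.8, 5.6]
opening: 0.012
grip_force: 108.6
```

{"api": "servo_tool", "payload": {"increments": [[[0,0,0,-0.2,0],[0,0,0,-0.5,0],[0,0,0,-1,0],[0,0,0,-1.5,0],[0,0,0,-2,0]]]}}

```text
t: 4.55
tool_pos: [0.4296, -0.3199, 0.1332]
tool_rot: [-0.48, -3.104, -0.001]
contact_force: [-0.1, -0.3, -4.5]
opening: 0.0125
grip_force: 107.3
```

Run:
```python
from h import *
o=ctrl.get_obs();w=cam('wrist');s=cam('scene');print(o['tool_pos'],o['contact_force'],o['wrist_torque'])
cv2.imwrite('pics/l.png',np.hstack([w['img'][60:330,130:390],cv2.resize(s['img'][230:350,80:240],(520,390))[:270]])[:,:,::-1])
```

```text
[ 0.42961823 -0.31994501  0.13324433] [-0.05904836 -0.32084202 -4.48277795] [-0.00707373  0.13198223  0.00136141]
```

View pics/l.png

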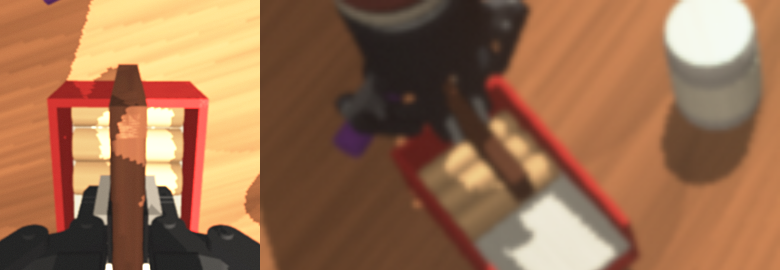

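{"api": "servo_tool", "payload": {"increments": [[[0,0,0,-0.5,0],[0,0,0,-1.5,0],[0,0,0,-3,0],[0,0,0,-4.5,0],[0,0,0,-6,0]]]}}

```text
t: 5.15
tool_pos: [0.4302, -0.3205, 0.1955]
tool_rot: [0.48, 3.103, -0.002]
contact_force: [0.1, 0.3, -3.5]
opening: 0.0122
grip_force: 107.4
```

{"api": "servo_tool", "payload": {"increments": [[[0,0,0,-1.5,0],[0,0,0,-3,0],[0,0,0,-4,0],[0,0,0,-4.4,0],[0,0,0,-4.5,0]]]}}

```text
t: 5.65
tool_pos: [0.43, -0.3203, 0.2388]
tool_rot: [0.48, 3.104, -0.001]
contact_force: [-0.8, 0.7, -5.3]
opening: 0.0121
grip_force: 107.4
```

{"api": "servo_tool", "payload": {"increments": [[[0,0.1,0.4,0,0],[0,0.5,1.3,0,0],[0,1.1,2.7,0,0],[0,1.9,4.6,0,0],[0,2.8,6.7,0,0]]]}}

```text
t: 6.15
tool_pos: [0.4229, -0.2461, 0.2377]
tool_rot: [-0.48, -3.104, -0.002]
contact_force: [0.1, -0.1, -3.9]
opening: 0.0125
grip_force: 107.5
```

```bash
cat >> h.py <<'E'
def pitch(o,w,show=None):
    # red rear rim: topmost red row near the handle -> spout-down pitch about TCP from circle/ray geometry
    h=cv2.cvtColor(w['img'],cv2.COLOR_RGB2HSV).astype(int);H,S,V=h[...,0],h[...,1],h[...,2]
    m=((H<6)|(H>172))&(S>150)&(V>70)
    if show: save(w,show)
    n,l,s,c=cv2.connectedComponentsWithStats(m.astype(np.uint8))
    i=1+np.argmax(s[1:,4]);x,y,ww,hh,A=s[i]
    return x,y,ww,hh,A
E
python3 - <<'E'
from h import *
o=ctrl.get_obs();w=cam('wrist');print(pitch(o,w),o['tool_pos'],o['wrist_torque'])
E
```

```text
(np.int32(271), np.int32(142), np.int32(68), np.int32(151), np.int32(3917)) [ 0.42294042 -0.24605483  0.23765507] [0.04240091 0.10584701 0.00605076]
```

{"api": "servo_tool", "payload": {"increments": [[[0,0.9,2.1,0,0],[0,1.8,4.2,0,0],[0,2.7,6.3,0,0],[0,3.6,8.4,0,0],[0,4.5,10.5,0,0]]]}}

```text
t: 6.7
tool_pos: [0.4115, -0.1322, 0.2378]
tool_rot: [-0.479, -3.104, -0.001]
contact_force: [0.3, -0.8, -4.4]
opening: 0.012
grip_force: 108.2
```

{"api": "servo_tool", "payload": {"increments": [[[0,0.9,2.4,0,0],[0,1.9,4.9,0,0],[0,2.9,7.4,0,0],[0,4.1,9.9,0,0],[0,5.3,12.4,0,0]]]}}

```text
t: 7.2
tool_pos: [0.3981, 0.0019, 0.2378]
tool_rot: [-0.479, -3.104, -0.001]
contact_force: [-0.0, -0.6, -4.3]
opening: 0.0125
grip_force: 108.2
```

{"api": "servo_tool", "payload": {"increments": [[[0,1.5,2.4,0,0],[0,3.1,4.8,0,0],[0,4.9,7.2,0,0],[0,6.7,9.6,0,0],[0,8.5,12,0,0]]]}}

```text
t: 7.7
tool_pos: [0.3528, 0.1416, 0.2378]
tool_rot: [-0.479, -3.105, -0.001]
contact_force: [0.4, 0.4, -5.3]
opening: 0.0122
grip_force: 108.2
```

{"api": "servo_tool", "payload": {"increments": [[[0,1.7,2.4,0,0],[0,3.4,4.8,0,0],[0,5.1,7.2,0,0],[0,6.8,9.6,0,0],[0,8.5,12,0,0]]]}}

```text
t: 8.2
tool_pos: [0.3078, 0.2814, 0.2379]
tool_rot: [-0.478, -3.105, -0.0]
contact_force: [0.8, 0.4, -5.3]
opening: 0.0121
grip_force: 108.2
```

{"api": "servo_tool", "payload": {"increments": [[[0,1.7,2.3,0,-0.5],[0,3.4,4.4,0,-1],[0,5.1,6.2,0,-2],[0,6.6,7.6,0,-2],[0,7.6,8.4,0,-2]]]}}

```text
t: 8.7
tool_pos: [0.2606, 0.3841, 0.2379]
tool_rot: [-0.422, -3.112, 0.0]
contact_force: [0.2, -0.3, -4.5]
opening: 0.0122
grip_force: 108.3
```

Run:
```python
from h import *
o=ctrl.get_obs();w=cam('wrist');a=cam('top');print(o['t'],o['tool_pos'],cv2.Rodrigues(o['tool_rot'])[0].round(3)[0],o['wrist_torque'],o['contact_force'])
t=cv2.resize(a['img'][170:320,60:230],None,fx=2.4,fy=2.4)
cv2.imwrite('pics/c.png',np.hstack([w['img'][:360,130:390],t])[:,:,::-1])
```

```text
8.7 [0.26058462 0.38412955 0.23786063] [-0.964  0.267 -0.001] [0.00139348 0.10185922 0.01722435] [ 0.20257554 -0.33487807 -4.51056283]
```

View pics/c.png

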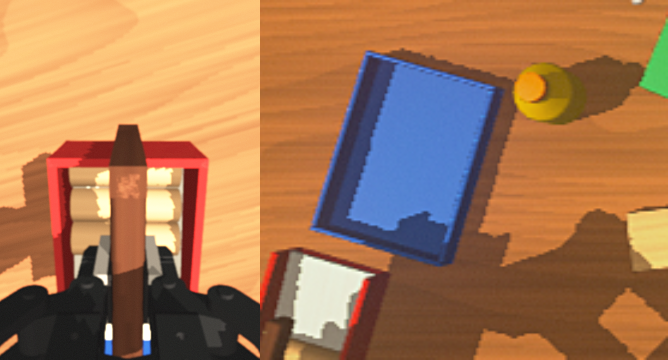

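{"api": "servo_tool", "payload": {"increments": [[[0,0.2,0,0.5,0],[0,0.5,0,2,0],[0,0.8,0,4,0],[0,1,0,6,0],[0,1,0,7.5,0]]]}}

```text
t: 9.3
tool_pos: [0.2521, 0.3844, 0.1604]
tool_rot: [-0.427, -3.111, 0.004]
contact_force: [0.3, -0.5, -5.5]
opening: 0.0123
grip_force: 108.3
```

{"api": "servo_tool", "payload": {"increments": [[[0,0,0,1,0],[0,0,0,1.6,0],[0,0,0,1.8,0],[0,0,0,1.8,0],[0,0,0,1.8,0]]], "newtons": 45}}

```text
t: 9.8
tool_pos: [0.2533, 0.3864, 0.1462]
tool_rot: [0.426, 3.112, 0.002]
contact_force: [0.5, 1.2, -5.0]
opening: 0.0123
grip_force: 108.3
```

{"api": "servo_tool", "payload": {"increments": [[[0,-0.5,0,0,0],[0,-1.2,0,0,0],[0,-1.7,0,-0.2,0],[0,-2,0,-0.4,0],[0,-2.3,0,-0.7,0]]]}}

```text
t: 10.3
tool_pos: [0.273, 0.3806, 0.1525]
tool_rot: [-0.425, -3.105, -0.003]
contact_force: [-6.8, 4.4, -4.4]
opening: 0.0123
grip_force: 108.1
```

Run:
```python
from h import *
o=ctrl.get_obs();w=cam('wrist');print(pitch(o,w),o['tool_pos'],o['wrist_torque'],o['contact_force'])
```

```text
(np.int32(271), np.int32(129), np.int32(69), np.int32(164), np.int32(4421)) [0.27298671 0.38057211 0.15245038] [1.01820844 2.48543405 0.04536592] [-6.83410817  4.42800312 -4.37854943]
```

{"api": "servo_tool", "payload": {"increments": [[[0,-0.4,0,-0.4,0],[0,-0.8,0,-0.7,0],[0,-1.2,0,-1.06,0],[0,-1.2,0,-1.06,0]]]}}

```text
t: 10.75
tool_pos: [0.2856, 0.3767, 0.1629]
tool_rot: [-0.426, -3.108, -0.001]
contact_force: [-5.9, 1.7, -3.1]
opening: 0.0119
grip_force: 107.3
```

Run:
```python
from h import *
o=ctrl.get_obs();w=cam('wrist');s=cam('scene');print(pitch(o,w),o['tool_pos'],o['wrist_torque'],o['contact_force'])
t=cv2.resize(s['img'][60:190,180:360],None,fx=2.7,fy=2.7)
cv2.imwrite('pics/d.png',np.hstack([w['img'][:351,130:390],t])[:,:,::-1])
```

```text
(np.int32(271), np.int32(111), np.int32(73), np.int32(181), np.int32(5208)) [0.28558227 0.37674363 0.1628768 ] [0.51009223 1.49841588 0.00865841] [-5.93445304  1.67053883 -3.05373288]
```

View pics/d.png

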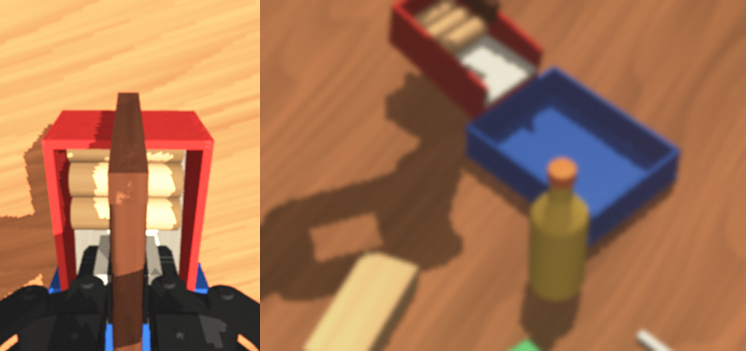

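{"api": "servo_tool", "payload": {"increments": [[[0,-1.6,0,-1.1,0],[0,-3.4,0,-1.9,0],[0,-5,0,-2.5,0],[0,-6.5,0,-2.9,0],[0,-7.6,0,-3.05,0]]]}}

```text
t: 11.35
tool_pos: [0.3594, 0.3561, 0.1938]
tool_rot: [-0.426, -3.108, -0.001]
contact_force: [-7.4, 2.7, -1.9]
opening: 0.0122
grip_force: 104.1
```

```bash
cat >> h.py <<'E'
def rows(w,gx=-.035,gz=.113):
    M=np.linalg.inv(np.array(w['mount']));out={}
    for th in range(-5,61,5):
        c,s=np.cos(np.radians(th)),np.sin(np.radians(th));r=[]
        for X,Z in((-.075,0),(-.075,.06),(-.087,.125)):
            x,z=X-gx,Z-gz;x,z=x*c+z*s,-x*s+z*c
            p=M@np.array([-x,0,-z,1]);r.append(round(w['cy']+w['fy']*p[1]/p[2]))
        out[th]=r
    return out
E
python3 - <<'E'
from h import *
o=ctrl.get_obs();w=cam('wrist');print(pitch(o,w),o['tool_pos'],o['wrist_torque'],o['contact_force']);print(rows(w))
a=cam('top');s=cam('scene');t=cv2.resize(s['img'][60:190,180:360],None,fx=2.7,fy=2.7)
cv2.imwrite('pics/e.png',np.hstack([w['img'][:351,130:390],t])[:,:,::-1])
E
```

```text
(np.int32(273), np.int32(18), np.int32(93), np.int32(227), np.int32(10582)) [0.35943742 0.3560825  0.19379102] [ 0.40357207  1.63524029 -0.02576166] [-7.39928944  2.74025714 -1.8856848 ]
{-5: [153, 165, 160], 0: [140, 158, 165], 5: [128, 152, 172], 10: [115, 145, 180], 15: [102, 140, 190], 20: [89, 134, 201], 25: [75, 130, 214], 30: [62, 126, 228], 35: [48, 122, 244], 40: [35, 120, 260], 45: [21, 119, 277], 50: [7, 119, 295], 55: [-7, 121, 313], 60: [-21, 124, 330]}
```

View pics/e.png

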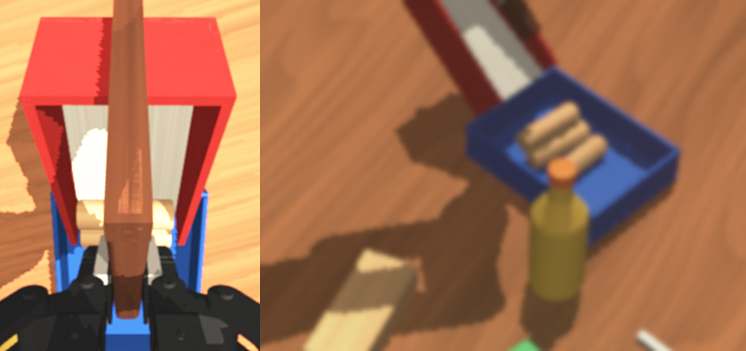

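{"api": "servo_tool", "payload": {"increments": [[[0,0,0,-0.6,0],[0,0,0,-1.4,0],[0,-0.8,0,-2,0],[0,-1.8,0,-2,0],[0,-2.5,0,-2,0]]]}}

```text
t: 12.0
tool_pos: [0.3852, 0.3492, 0.214]
tool_rot: [0.426, 3.111, 0.001]
contact_force: [0.4, -0.3, -3.7]
opening: 0.0123
grip_force: 102.9
```

{"api": "servo_tool", "payload": {"increments": [[[0,0,0,0,0],[0,0,0,0,0],[0,0,0,0,0],[0,0,0,0,0],[0,0,0,0,0]]]}}

```text
t: 12.5
tool_pos: [0.3836, 0.3494, 0.2133]
tool_rot: [-0.425, -3.112, 0.0]
contact_force: [0.0, 0.1, -3.5]
opening: 0.0118
grip_force: 103.1
```

{"api": "servo_tool", "payload": {"increments": [[[0,0,0,0,0],[0,0,0,0,0],[0,0,0,0,0],[0,0,0,0,0],[0,0,0,0,0]]]}}

```text
t: 13.0
tool_pos: [0.3838, 0.3494, 0.2134]
tool_rot: [0.426, 3.113, 0.0]
contact_force: [-0.4, -0.9, -3.4]
opening: 0.012
grip_force: 103.1
```

Run:
```python
from h import *
o=ctrl.get_obs();w=cam('wrist');print(pitch(o,w),o['tool_pos'],o['wrist_torque'],o['contact_force'])
s=cam('scene');h=cv2.cvtColor(s['img'],cv2.COLOR_RGB2HSV).astype(int);H,S,V=h[...,0],h[...,1],h[...,2]
m=((H>8)&(H<25)&(S<150)&(V>110)).astype(np.uint8);m[:85]=0;m[150:]=0;m[:,:255]=0;m[:,335:]=0
n,l,st,c=cv2.connectedComponentsWithStats(m)
for i in range(1,n):
    if st[i,4]>30:
        p=ray(s,c[i],.02)[0,:2]-[.464,.327];print(st[i],c[i].round(),p@[.9627,-.2706],p@[.2706,.9627])
```

```text
(np.int32(274), np.int32(17), np.int32(93), np.int32(228), np.int32(10597)) [0.383824   0.34938682 0.21344258] [-0.11270593 -0.21472184 -0.03777371] [-0.42297148 -0.90579346 -3.3945494 ]
[269  85  22  11 141] [279.  89.] -0.11808248554992198 0.0530015372916711
[293  85  42  28 476] [319.  95.] -0.011881210473573217 0.11844904207584533
[269  96  22  15 141] [280. 103.] -0.07103283310087412 0.011318432076817786
[280 107  24  17 161] [292. 114.] -0.01245212387059091 1.7988314678572748e-05
[305 121  18  15  54] [314. 128.] 0.07106666030842153 0.004283697157404014
[310 127  25  23 248] [326. 142.] 0.13000105624583705 -0.011505956423889614
```

{"api": "servo_tool", "payload": {"increments": [[[0,0.3,0,0.7,0],[0,0.6,0,1.4,0],[0,0.9,0,1.9,0],[0,1.5,0,1.95,0],[0,2.2,0,1.95,0]]]}}

```text
t: 13.6
tool_pos: [0.3644, 0.3553, 0.1956]
tool_rot: [0.426, 3.107, 0.001]
contact_force: [5.7, -2.9, 2.0]
opening: 0.0122
grip_force: 102.7
```

Run:
```python
from h import *
o=ctrl.get_obs();w=cam('wrist');print(pitch(o,w),o['tool_pos'],o['contact_force'])
```

```text
(np.int32(272), np.int32(33), np.int32(89), np.int32(225), np.int32(9374)) [0.36435277 0.35526457 0.19558001] [ 5.73803519 -2.91729076  1.99025145]
```

{"api": "servo_tool", "payload": {"increments": [[[0,1,0,0.15,0],[0,2,0,0.4,0],[0,3.2,0,0.75,0],[0,4.2,0,1.15,0],[0,5,0,1.5,0]]]}}

```text
t: 14.15
tool_pos: [0.3146, 0.3696, 0.1819]
tool_rot: [0.425, 3.111, 0.003]
contact_force: [-3.6, -3.2, 12.5]
opening: 0.0122
grip_force: 102.6
```

Run:
```python
from h import *
o=ctrl.get_obs();w=cam('wrist');print(pitch(o,w),o['tool_pos'],o['contact_force'])
```

```text
(np.int32(169), np.int32(94), np.int32(76), np.int32(197), np.int32(5822)) [0.3146259  0.36963696 0.18190788] [-3.59482876 -3.23637415 12.54742303]
```

{"api": "servo_tool", "payload": {"increments": [[[0,0.8,0,0.5,0],[0,1.6,0,1,0],[0,2.4,0,1.5,0],[0,3,0,1.95,0],[0,3.5,0,2.4,0]]]}}

```text
t: 14.7
tool_pos: [0.2795, 0.3796, 0.1579]
tool_rot: [-0.425, -3.11, -0.004]
contact_force: [-9.0, -1.6, 15.5]
opening: 0.012
grip_force: 105.7
```

Run:
```python
from h import *
o=ctrl.get_obs();w=cam('wrist');print(pitch(o,w),o['tool_pos'],o['contact_force'])
```

```text
(np.int32(177), np.int32(139), np.int32(65), np.int32(154), np.int32(3746)) [0.27953171 0.37961989 0.15788084] [-9.01272339 -1.58004001 15.54348764]
```

{"api": "servo_tool", "payload": {"increments": [[[0,0,0,-1,0],[0,0,0,-3,0],[0,0,0,-5,0],[0,0,0,-7,0],[0,0,0,-7.7,0]]]}}

```text
t: 15.25
tool_pos: [0.2805, 0.3786, 0.233]
tool_rot: [-0.425, -3.112, -0.003]
contact_force: [0.9, -0.2, -3.5]
opening: 0.0124
grip_force: 102.9
```

Run:
```python
from h import *
o=ctrl.get_obs();w=cam('wrist');print(pitch(o,w),o['tool_pos'],o['contact_force'],cv2.Rodrigues(o['tool_rot'])[0].round(3)[0])
a=cam('top');cv2.imwrite('pics/f.png',np.hstack([w['img'][:360,130:390],cv2.resize(a['img'][170:320,60:280],None,fx=2.4,fy=2.4)])[:,:,::-1])
```

```text
(np.int32(177), np.int32(139), np.int32(65), np.int32(154), np.int32(3775)) [0.28047724 0.37855024 0.23301559] [ 0.87096946 -0.24307771 -3.50419945] [-0.963  0.268 -0.   ]
```

View pics/f.png

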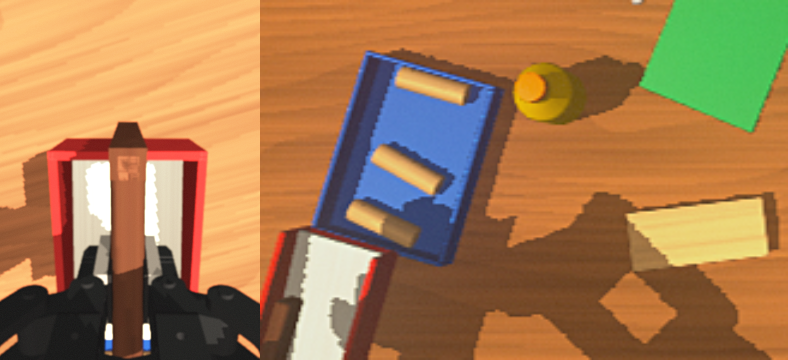

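{"api": "servo_tool", "payload": {"increments": [[[0,0,0,-1,0],[0,0,0,-3,0],[0,0,0,-5,0],[0,0,0,-7,0],[0,0,0,-8,0]]]}}

```text
t: 15.85
tool_pos: [0.2808, 0.3783, 0.3131]
tool_rot: [0.426, 3.112, 0.001]
contact_force: [0.7, 0.5, -4.2]
opening: 0.0121
grip_force: 103.0
```

{"api": "servo_tool", "payload": {"increments": [[[0,-0.7,-0.5,0,0],[0,-2.4,-1.7,0,0],[0,-4.8,-3.5,0,0],[0,-7.4,-5.4,0,0],[0,-10.2,-7.4,0,0]]]}}

```text
t: 16.35
tool_pos: [0.3592, 0.2778, 0.3098]
tool_rot: [-0.424, -3.11, 0.003]
contact_force: [0.8, 0.7, -4.2]
opening: 0.0122
grip_force: 102.8
```

{"api": "servo_tool", "payload": {"increments": [[[0,-2.8,-2,0,0],[0,-5.6,-4.1,0,0],[0,-8.4,-6.1,0,0],[0,-11.2,-8.2,0,0],[0,-14,-10.2,0,0]]]}}

```text
t: 16.85
tool_pos: [0.4666, 0.1416, 0.3097]
tool_rot: [-0.426, -3.109, 0.002]
contact_force: [1.1, 0.1, -3.7]
opening: 0.0122
grip_force: 102.9
```

{"api": "servo_tool", "payload": {"increments": [[[0,-2.8,-2,0,1],[0,-5.6,-4.1,0,2.5],[0,-8.8,-6.5,0,4],[0,-11.8,-8.7,0,6],[0,-13.6,-10,0,7]]]}}

```text
t: 17.35
tool_pos: [0.5711, 0.0078, 0.3092]
tool_rot: [-0.619, -3.076, 0.002]
contact_force: [0.4, 0.7, -3.9]
opening: 0.0123
grip_force: 102.8
```

{"api": "servo_tool", "payload": {"increments": [[[0,-0.3,-0.2,1,0],[0,-0.4,-0.2,3,0],[0,-0.4,-0.2,6,0],[0,-0.4,-0.2,9,0],[0,-0.4,-0.2,11,0]]]}}

```text
t: 17.85
tool_pos: [0.5709, 0.0078, 0.1969]
tool_rot: [-0.613, -3.074, 0.001]
contact_force: [-0.6, -0.4, -4.1]
opening: 0.0123
grip_force: 102.7
```

Run:
```python
from h import *
o=ctrl.get_obs();w=cam('wrist');R=cv2.Rodrigues(o['tool_rot'])[0];print(o['t'],pitch(o,w),o['tool_pos'],o['contact_force'],R.round(3)[0])
print(np.degrees(np.arctan2(-R[1,0],-R[0,0])),R.T@(np.array([.5737,.0076,.12])-o['tool_pos'])*100)
s=cam('scene');cv2.imwrite('pics/g.png',np.hstack([w['img'][:360,50:450],cv2.resize(s['img'][110:260,190:360],None,fx=2.3,fy=2.4)])[:,:,::-1])
```

```text
17.85 (np.int32(177), np.int32(139), np.int32(65), np.int32(154), np.int32(3728)) [0.57092366 0.00778946 0.1968755 ] [-0.63069374 -0.35608596 -4.07900078] [-0.924  0.383 -0.007]
-22.53761268400253 [-0.31640855  0.10243631  7.68539293]
```

View pics/g.png

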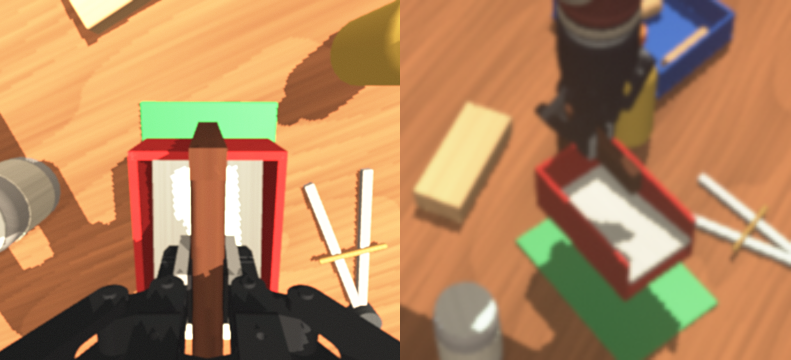

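Wrist view: mat edges (138..277, row 101) are centred around the caddy (130..287), and the yaw matches. Lowering now.

{"api": "servo_tool", "payload": {"increments": [[[0,-0.3,0.1,1,0],[0,-0.3,0.1,2.5,0],[0,-0.3,0.1,4,0],[0,-0.3,0.1,5.5,0],[0,-0.3,0.1,6.4,0]]]}}

```text
t: 18.45
tool_pos: [0.5758, 0.0073, 0.1356]
tool_rot: [-0.614, -3.078, 0.0]
contact_force: [0.3, 0.3, -3.4]
opening: 0.0125
grip_force: 102.9
```

{"api": "servo_tool", "payload": {"increments": [[[0,0,0,0.4,0],[0,0,0,0.7,0],[0,0,0,0.9,0],[0,0,0,1.1,0],[0,0,0,1.3,0]]]}}

```text
t: 18.95
tool_pos: [0.5772, 0.0071, 0.1254]
tool_rot: [0.615, 3.08, 0.0]
contact_force: [0.6, 0.5, -4.9]
opening: 0.0126
grip_force: 102.9
```

{"api": "servo_tool", "payload": {"increments": [[[0,0,0,0.1,0],[0,0,0,0.2,0],[0,0,0,0.3,0],[0,0,0,0.4,0],[0,0,0,0.4,0]]]}}

```text
t: 19.45
tool_pos: [0.5778, 0.0069, 0.1227]
tool_rot: [0.614, 3.079, -0.0]
contact_force: [-1.1, -0.7, 4.8]
opening: 0.012
grip_force: 104.2
```

{"api": "servo_tool", "payload": {"increments": [[[0,0,0,0.1,0],[0,0,0,0.2,0],[0,0,0,0.2,0]]]}}

```text
t: 19.75
tool_pos: [0.5788, 0.0067, 0.1222]
tool_rot: [0.614, 3.076, -0.0]
contact_force: [-0.4, -1.2, 9.4]
opening: 0.0124
grip_force: 104.8
```

{"api": "servo_tool", "payload": {"increments": [[[1.8,0,0,-0.2,0],[2.5,0,0,-0.2,0],[4,0,0,-0.2,0],[6,0,0,-0.2,0],[8,0,0,-0.2,0]]]}}

```text
t: 20.25
tool_pos: [0.5766, 0.0072, 0.1205]
tool_rot: [-0.615, -3.08, 0.0]
contact_force: [0.5, 0.1, -0.8]
opening: 0.0676
grip_force: 0.0
```

{"api": "servo_tool", "payload": {"increments": [[[8,0,0,0,0],[8,0,0,-0.5,0],[8,0,0,-2,0],[8,0,0,-4,0],[8,0,0,-6,0]]]}}

```text
t: 20.75
tool_pos: [0.5771, 0.0071, 0.1828]
tool_rot: [0.615, 3.08, 0.0]
contact_force: [0.2, 0.7, -0.2]
opening: 0.0801
grip_force: 0.0
```

{"api": "servo_tool", "payload": {"increments": [[[8,0,0,-3,0],[8,0,0,-6,0],[8,0,0,-9,0],[8,0,0,-12,0],[8,0,0,-12,0]]]}}

```text
t: 21.25
tool_pos: [0.5791, 0.0069, 0.3087]
tool_rot: [0.613, 3.069, 0.001]
contact_force: [0.5, 0.4, 0.5]
opening: 0.0797
grip_force: 0.0
```

Run:
```python
from h import *
o=ctrl.get_obs();w=cam('wrist');s=cam('scene');print(o['t'],o['tool_pos'],o['contact_force'])
cv2.imwrite('pics/z.png',np.hstack([w['img'][:,60:450],cv2.resize(s['img'][60:280,180:400],(384,384))])[:,:,::-1])
```

```text
21.25 [0.57913442 0.00689957 0.30874001] [0.54349183 0.44641794 0.48567315]
```

View pics/z.png

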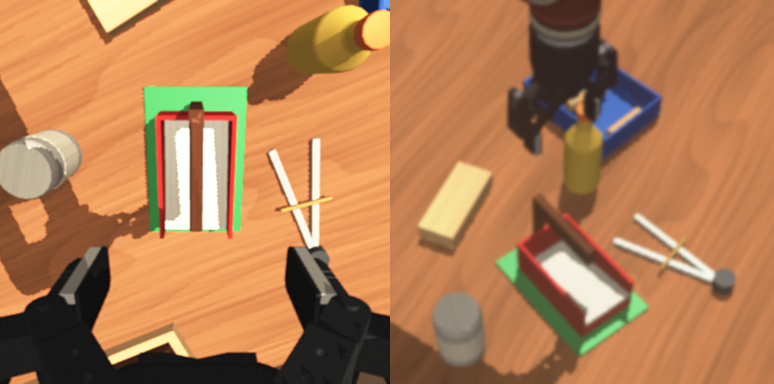

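Run:
```python
from h import *
o=ctrl.get_obs();w=cam('wrist');R=cv2.Rodrigues(o['tool_rot'])[0]
f=lambda uv,z:((wray(o,w,uv,z)-o['tool_pos'])@R*1000).round()[:,:2]
print(f([(205,87),(306,87),(307,231),(210,231)],.005),f([(216,113),(296,113),(222,237),(291,237)],.065))
```

```text
[[  75.  -64.]
 [  75.   60.]
 [-119.   70.]
 [-119.  -66.]] [[ 49. -44.]
 [ 49.  42.]
 [-99. -43.]
 [-99.  41.]]
```

```bash
python3 -c "
from station import ctrl
print(ctrl.finish_job())"
```

```text
the job is handed in; nothing more can be done
None
```

I handed the job in: all three dowels went into the tray after a hold of about 1 s at roughly 46°, and the caddy was levelled in the air and released flat on the mat, about 3 mm from its centre. The bystanders looked undisturbed; no verdict came back.

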